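# Put the aperture case away in the dry cabinet

## Task

With light pushes of the fingertips only, push the open lid of the pink case over and down until it is fully shut, then push the drawer it sits in fully home into the low white cabinet and let go of it. The drawer must not go in while the lid is still open. Grasp nothing, and do not lift, shift or knock over the loupe, the vial or the other small things round about.

Things in the scene. Friction and masses are not known exactly. Their poses are not given: they have to be found in the camera images.
- cabinet: low white steel dry-storage cabinet, 220 deep x 150 wide x 62 mm high, standing on the table and not movable. It carries the drawer, and that the case. Origin on the table at the middle of its front face; x points into the cabinet, y to the left as one looks at its front, z up. It is turned by -0.1 to 0.4 rad about z.
- drawer_front (a point): centre of the outer face of the grey drawer front (a plain flat panel 150 wide x 50 high x 8 mm thick, from 6 to 56 mm above the table, with a black pad in the middle, no handle), 31 mm above the table; axes as the cabinet's. When the drawer is shut it lies 8 mm in front of the cabinet's front face.
- drawer (a joint): how far the drawer stands out of the cabinet, in m: 0 shut, 0.18 fully out; it starts at 0.160 to 0.180, and slides along the cabinet's x (to push it shut, push along +x of the cabinet). Friction about 2 N with light damping; it stays where it is left. It carries the case, which is fixed in it, clear behind the drawer front.
- case_hinge (a point): middle of the hinge line of the lid, 36 mm above the table. The pink case (148 mm along the drawer, 92 mm across; its shut top is 48 mm above the table) is fixed in the drawer with its hinge on the drawer's left side (cabinet +y), hinge line parallel to the cabinet's x; the open lid leans out over the left side. Inside are two small discs. Only the position is of use.
- case_lid (a joint): angle of the lid, rad: 0 shut, 1.57 upright, 2.62 leaning back to its stop. It starts between 1.8 and 2.45. The hinge is a little stiff (0.03 N m, slightly damped): the lid stays where it is left at any angle and does not fall shut, so it must be pushed over past upright and then followed down and pressed shut; a few newtons do it.
- lid_edge (a point): middle of the lid's free edge, on its outer face. The lid is a pink shell 148 mm along the hinge, reaching 94 mm from it, 12 mm deep. Leaning back at 2.45 its edge is about 87 mm above the table and 80 mm left of the hinge; upright it is 130 mm up. Its outer face looks left when the lid is open; push that face towards cabinet -y.
- loupe: black loupe, 36 mm across, 36 mm high, standing loose on the cabinet's top (62 mm up), 50 to 80 mm behind its front face; origin under its centre
- vial: amber vial with a blue cap, 28 mm across, 52 mm high, standing loose on the table to the left of the drawer, beyond the lid and near the cabinet's front; origin under its centre
- fibre_cap: small red cap, 19 mm across, 21 mm high, standing loose on the cabinet's top beside the loupe; origin under its centre
- tweezers: black tweezers, 118 mm long, 13 mm wide, lying loose well to the right of the drawer; origin under the middle, length along its y
- driver: small yellow screwdriver, 142 mm long, 13 mm thick, lying loose to the left of the drawer and lid, roughly parallel to the drawer; origin under the middle, length along its y

How it is judged:
By the outcome, as a careful person would: the job done as asked, in the order asked, and still so for the second after the job is handed in, with the robot touching nothing.
It also fails if it takes over 45 s, if anything falls off the work surface, if the arm or the gripper's body presses on something with over 40 N, if the wrist force passes 120 N, or if a joint passes its speed limit or range.

## Robot

A 6-joint arm with a two-finger parallel gripper is mounted at the origin on a cart in front of the work surface, level with it; the furniture and walls round the work are solid. World frame = base frame: x ahead of the robot, y to its left, z up, the work surface at z = 0. Lengths are in m, angles in rad, forces in N, time in s.
With the tool pointing down it reaches from about 0.35 to 0.975 m from the base axis. Payload 4.9 kg.
Tool frame: the origin (TCP) lies midway between the tips of the shut fingers; the grasp point (between the pads) lies 19 mm behind it; z points along the fingers, y is the line along which they close (so a half turn about z gives the same grasp; the last joint's range is limited). The gripper opens to 85 mm and grips with 20 to 120 N. Pads are 22 mm wide; open, the fingers measure 114 mm over their backs; the gripper's body (76 mm by 85 mm) begins 54 mm behind the grasp point. The pads swing forward as they close: fully open they stand 13 mm farther back than shut.
Start: joints at [-1.367, 0.053, 1.613, -0, 1.476, -0.119], TCP at [0.198, -0.593, 0.231] pointing down, gripper open.
Joint ranges: [-3.01, 3.01], [-1.01, 2.22], [0.06, 2.58], [-1.02, 4.17], [0.09, 2.62], [-3.14, 3.14]. Speed limits (rad/s): [2.57, 2.57, 3.14, 3.14, 3.14, 3.14].

## Interface

Orientations are given as a rotation vector (axis times angle).
In Python, from station import ctrl gives the robot as it stands.
- The arm moves only by the shell command python3 -m handwheel 'ROWS' [FORCE]. ROWS is JSON, a list of rows, each an object with "gripper": the gripper command: -1 is fully open, 1 is shut, values between are in proportion; "offset": the shift along the tool's x, y, z in mm, a list of three; "rotation": the turn, a rotation vector about the tool's x, y, z in rad, a list of three. A call has exactly 8 rows; each row is the pose to reach, as a shift and turn from the pose commanded when the call began, along the tool's axes at that moment; what a row does not reach only later rows make up. A row lasts 1/8 s, in which the tool goes at most 62.5 mm and 10.7 degrees, less where a joint would pass 70% of its speed; a pose out of reach is approached as far as the arm can. A call with a gripper value outside its range is refused whole. The fingers move at their own pace and stop on an object; FORCE is the grip in N (left out, the last holds). Time passes only in rows, so rows that repeat a pose let the fingers close, or fill a call up. It gives the time, the measured TCP pose, the force, the opening and the grip force at its end, in the units of the state.
- ctrl.get_obs(): the state, without advancing time (a new reading comes with each control period).
- ctrl.get_image(name): name is "scene" or "top"; returns a dict with "image" (400x640x3 uint8, red, green, blue), "fovy" (degrees; the focal length in pixels is half the picture's height over the tangent of half this angle, whatever the lens; pixels are square), "cx", "cy" (the principal point, pixels), "xyz" and "attitude" of the camera in the world. Camera axes: x right, y up, looking along -z (the intrinsics and any distortion apply to the point x, -y, -z); pixel columns grow to the right and rows downward; lengths in m; the calibration is good to about 2 mm. A picture is of the moment at which its call begins. There is no depth.
- ctrl.finish_job(): hands the job in; it is judged then, once.
The state is a dict: "t": time; "q": joint angles; "dq": joint speeds; "effort": joint torques, N m; "tool_pos": TCP position; "tool_rot": TCP orientation; "contact_force": force on the tool from outside, world axes, zero at the start; "wrist_torque": the same for the moment, N m; "opening": finger opening in m; "grip_force": force on a finger pad.
Only numpy, scipy, OpenCV 4.12 (cv2) and the standard library are available. Lean on these libraries where they do the work, as an engineer would, in place of code of your own. Each camera call takes 0.05 s, during which the arm holds its last target. There are 200 camera calls.

## Working session

There is one attempt and no reset: what is moved stays moved. The work goes in short steps, Python scripts to look and compute and a shell command to move; the robot and the scene stay as the last step left them, time stands still between calls to the robot, and variables do not carry over. Pictures are saved under pics/ and viewed, at most 10 in all, crops included, and the job is handed in when it is done.

```bash
ls; mkdir -p pics
python3 - <<'E'
from station import ctrl
import cv2,numpy as np
o=ctrl.get_obs()
for k in o: print(k,np.round(o[k],3))
for n in ("scene","top"):
    d=ctrl.get_image(n)
    cv2.imwrite(f"pics/{n}0.png",d["image"][:,:,::-1])
    print(n,{k:v for k,v in d.items() if k!="image"})
E
```

```text
pics
t 0.0
q [-1.367  0.053  1.614  0.     1.476 -0.119]
dq [-0.001 -0.002 -0.001 -0.     0.     0.   ]
effort [-1.0000e-03 -3.9368e+01 -3.7018e+01 -0.0000e+00  7.0000e-03  0.0000e+00]
tool_pos [ 0.198 -0.592  0.23 ]
tool_rot [-3.099 -0.505  0.   ]
contact_force [-0.098 -0.396 -0.541]
wrist_torque [ 0.008 -0.008 -0.008]
grip_force 0.0
opening 0.085
scene {'fovy': 57.469694445321956, 'cx': 318.7550049301705, 'cy': 201.6310169119694, 'xyz': array([0.3338046 , 0.54476003, 0.71961456]), 'attitude': array([ 0.30129901, -0.87456485, -2.40336908])}
top {'fovy': 51.43437683398341, 'cx': 318.34403212398166, 'cy': 196.46629600693547, 'xyz': array([0.49792325, 0.11427398, 1.12702354]), 'attitude': array([ 0.10402854, -0.13331386, -1.59118416])}
```

View pics/scene0.png

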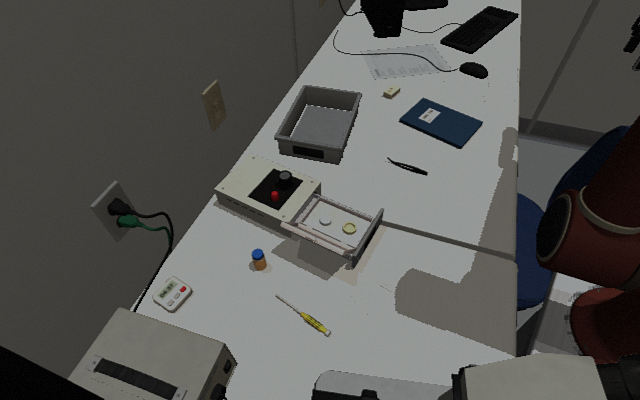

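View pics/top0.png

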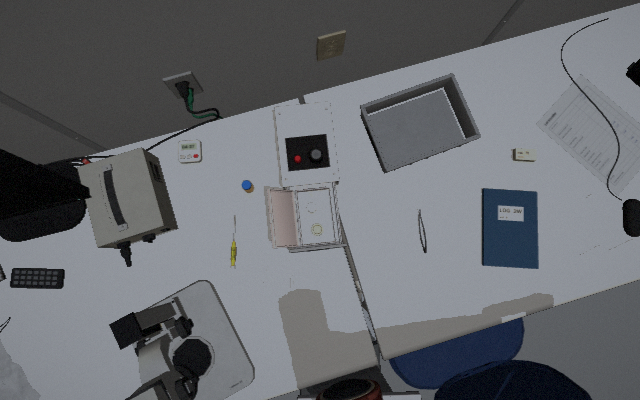

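Scene view: cabinet at about (268,190), drawer with open lid at (335,225), vial (259,259), driver (303,315). Top view: cabinet (307,145), lid (282,217), drawer (318,217). Next, enlarged crops to pick the corners.

Run:
```python
import cv2,numpy as np
t=cv2.imread("pics/top0.png")[90:265,225:365]; s=cv2.imread("pics/scene0.png")[145:275,205:395]
t=cv2.resize(t,None,fx=3.4,fy=3.4,interpolation=cv2.INTER_CUBIC); s=cv2.resize(s,None,fx=4.2,fy=4.2,interpolation=cv2.INTER_CUBIC)
def grid(im,x0,y0,f,st=20):
    for x in range((x0//st+1)*st,x0+int(im.shape[1]/f),st):
        cv2.putText(im,str(x),(int((x-x0)*f),10),0,.35,(0,0,255)); cv2.line(im,(int((x-x0)*f),12),(int((x-x0)*f),18),(0,0,255))
    for y in range((y0//st+1)*st,y0+int(im.shape[0]/f),st):
        cv2.putText(im,str(y),(0,int((y-y0)*f)+4),0,.35,(0,0,255)); cv2.line(im,(24,int((y-y0)*f)),(30,int((y-y0)*f)),(0,0,255))
grid(t,225,90,3.4);grid(s,205,145,4.2)
cv2.imwrite("pics/t1.png",t);cv2.imwrite("pics/s1.png",s)
```

```text
(no output)
```

View pics/t1.png

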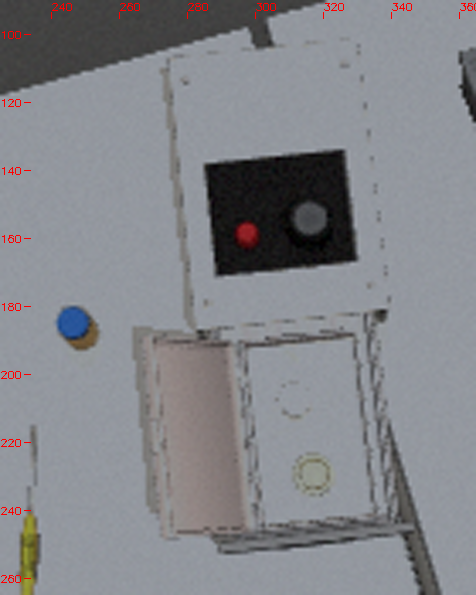

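View pics/s1.png

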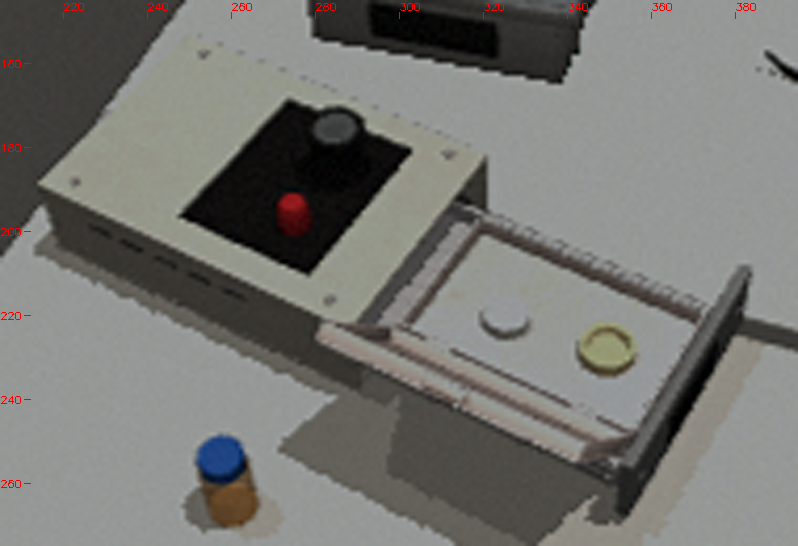

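Crops: cabinet front top corners at scene (289,222)/(321,182), top (281.5,185.6)/(338,182.6). Drawer front's top edge at scene (353,256)-(382,208), top (289,250)-(347,244). Lid free edge at scene (281,224)-(344,254.5), top about (269,189)-(274,247). The vial cap is at scene (258,254), top (246.5,185).

```bash
cat > h.py <<'E'
import numpy as np
from scipy.spatial.transform import Rotation as R
cam={'scene':(57.469694445321956,318.755,201.631,[0.3338046,0.54476003,0.71961456],[0.30129901,-0.87456485,-2.40336908]),
'top':(51.43437683398341,318.344,196.4663,[0.49792325,0.11427398,1.12702354],[0.10402854,-0.13331386,-1.59118416])}
def ray(n,u,v):
    f,cx,cy,p,a=cam[n]; F=200/np.tan(np.radians(f)/2)
    d=R.from_rotvec(a).apply([(u-cx)/F,-(v-cy)/F,-1]); return np.array(p),d/np.linalg.norm(d)
def plane(n,u,v,z):
    p,d=ray(n,u,v); return p+d*(z-p[2])/d[2]
def tri(us,ut):
    p,d=ray('scene',*us);q,e=ray('top',*ut)
    s=np.linalg.lstsq(np.c_[d,-e],q-p,rcond=None)[0]; a=p+s[0]*d;b=q+s[1]*e
    return (a+b)/2,np.linalg.norm(a-b)
E
python3 - <<'E'
from h import *
np.set_printoptions(precision=4,suppress=True)
for k,a,b in [('cabFL',(288.8,221.7),(281.5,186.5)),('cabFR',(321,182.4),(338,182)),('cabBL',(214,188.6),(274,106)),
 ('dfL',(353,255.7),(289,250)),('dfR',(382.4,208),(347,245)),('lidIn',(281,223.6),(269,189)),('lidOut',(344,254.5),(274.5,247)),('vialcap',(257.8,253),(246.5,184.7)),('loupe',(284.5,175.5),(315.9,154.5)),('redcap',(274.7,193),(297.6,158.7))]:
    print(k,*tri(a,b))
for k,a,z in [('cabFL',(288.8,221.7),.062),('cabFR',(321,182.4),.062),('cabBL',(214,188.6),.062),('dfL',(353,255.7),.056),('dfR',(382.4,208),.056)]: print(k,plane('scene',*a,z))
for k,a,z in [('cabFL',(281.5,186.5),.062),('cabFR',(338,182),.062),('dfL',(289,250),.056),('dfR',(347,245),.056),('drvTip',(235,216),.006),('drvEnd',(232,268),.006)]: print('top',k,plane('top',*a,z))
E
```

```text
cabFL [0.6848 0.1861 0.069 ] 0.0037914519989103042
cabFR [0.6964 0.0401 0.0615] 0.00019252033401032193
cabBL [0.9064 0.2041 0.0593] 0.0038234961319658597
dfL [0.5232 0.1708 0.052 ] 0.001007119947202708
dfR [0.5331 0.0219 0.0549] 0.0008011855026914272
lidIn [0.6755 0.2164 0.1015] 0.0012023979857344537
lidOut [0.5288 0.2033 0.0953] 0.004402154640080663
vialcap [0.6963 0.2798 0.0506] 0.0006777614590288796
loupe [0.7627 0.0967 0.096 ] 0.00017573274146624217
redcap [0.7563 0.1439 0.0809] 7.516476423268662e-05
cabFL [0.6867 0.1815 0.062 ]
cabFR [0.696  0.0404 0.062 ]
cabBL [0.9021 0.2047 0.062 ]
dfL [0.5216 0.1728 0.056 ]
dfR [0.5331 0.023  0.056 ]
top cabFL [0.6877 0.1875 0.062 ]
top cabFR [0.6964 0.0401 0.062 ]
top dfL [0.5236 0.1707 0.056 ]
top dfR [0.5326 0.0219 0.056 ]
top drvTip [0.6195 0.3178 0.006 ]
top drvEnd [0.4811 0.325  0.006 ]
```

Cross-checks agree: yaw about 0.08, drawer about 0.16 out, lid about 2.3 rad, and heights within a few mm of the text. I'll start moving, with the gripper shut, turned to line the tool up with the cabinet.

```bash
python3 -m handwheel '[{"gripper":1,"offset":[25,-26,0],"rotation":[0,0,0.03]},{"gripper":1,"offset":[65,-68,0],"rotation":[0,0,0.07]},{"gripper":1,"offset":[107,-112,0],"rotation":[0,0,0.11]},{"gripper":1,"offset":[149,-156,0],"rotation":[0,0,0.15]},{"gripper":1,"offset":[191,-200,0],"rotation":[0,0,0.19]},{"gripper":1,"offset":[233,-243,0],"rotation":[0,0,0.22]},{"gripper":1,"offset":[275,-287,0],"rotation":[0,0,0.243]},{"gripper":1,"offset":[317,-331,0],"rotation":[0,0,0.243]}]' 20
python3 - <<'E'
from station import ctrl;import numpy as np
o=ctrl.get_obs();from h import R
M=R.from_rotvec(o['tool_rot']).as_matrix();print(M.round(3))
c,s=np.cos(.08),np.sin(.08);g=np.array([.6915,.113,0])+np.array([[c,-s,0],[s,c,0],[0,0,1]])@np.array([-.085,.145,.23])
print(g,(M.T@(g-o['tool_pos'])*1000).round(1))
E
```

```text
t: 1.1
tool_pos: [0.3942, -0.1763, 0.231]
tool_rot: [3.139, 0.124, 0.0]
contact_force: [1.0, -0.5, -0.5]
opening: -0.0001
grip_force: 0.0
[[ 0.997  0.079  0.   ]
 [ 0.079 -0.997 -0.   ]
 [ 0.     0.    -1.   ]]
[0.59518422 0.2507435  0.23      ] [ 234.2 -409.8    1.1]
```

```bash
python3 -m handwheel '[{"gripper":1,"offset":[32,-56,0],"rotation":[0,0,0]},{"gripper":1,"offset":[62,-109,0],"rotation":[0,0,0]},{"gripper":1,"offset":[93,-162,0],"rotation":[0,0,0]},{"gripper":1,"offset":[123,-215,0],"rotation":[0,0,0]},{"gripper":1,"offset":[153,-268,0],"rotation":[0,0,0]},{"gripper":1,"offset":[184,-321,0],"rotation":[0,0,0]},{"gripper":1,"offset":[213,-373,0],"rotation":[0,0,0]},{"gripper":1,"offset":[234,-410,0],"rotation":[0,0,0]}]'; python3 -m handwheel '[{"gripper":1,"offset":[0,0,15],"rotation":[0,0,0]},{"gripper":1,"offset":[0,0,45],"rotation":[0,0,0]},{"gripper":1,"offset":[0,0,80],"rotation":[0,0,0]},{"gripper":1,"offset":[0,0,115],"rotation":[0,0,0]},{"gripper":1,"offset":[0,0,143],"rotation":[0,0,0]},{"gripper":1,"offset":[0,0,160],"rotation":[0,0,0]},{"gripper":1,"offset":[0,0,165],"rotation":[0,0,0]},{"gripper":1,"offset":[0,0,165],"rotation":[0,0,0]}]';python3 - <<'E'
from station import ctrl;import cv2,numpy as np
L=[]
for n,(y,x) in (("scene",(140,190)),("top",(120,225))):
    im=ctrl.get_image(n)["image"][y:y+160,x:x+200,::-1]; L.append(cv2.resize(im,(400,320)))
cv2.imwrite("pics/a1.png",np.hstack(L))
E
```

```text
t: 2.1
tool_pos: [0.5947, 0.2515, 0.2304]
tool_rot: [3.139, 0.128, -0.002]
contact_force: [1.1, -0.2, -0.1]
opening: 0.0001
grip_force: 0.0
t: 3.1
tool_pos: [0.5948, 0.2489, 0.0669]
tool_rot: [-3.139, -0.125, -0.001]
contact_force: [0.1, 0.1, 0.6]
opening: -0.0001
grip_force: 0.0
```

View pics/a1.png

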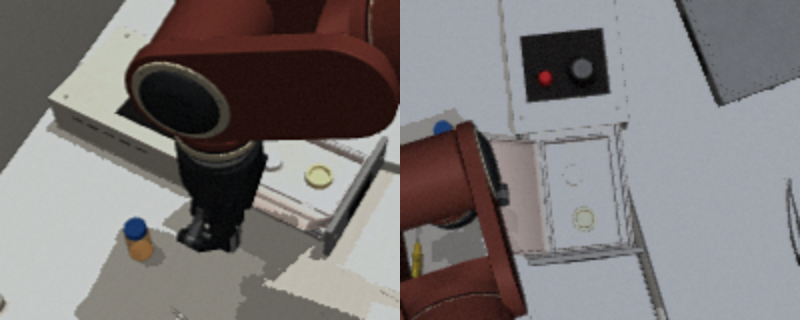

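```bash
python3 -m handwheel '[{"gripper":1,"offset":[0,10,0],"rotation":[0,0,0]},{"gripper":1,"offset":[0,20,-2],"rotation":[0,0,0]},{"gripper":1,"offset":[0,30,-4],"rotation":[0,0,0]},{"gripper":1,"offset":[0,39,-8],"rotation":[0,0,0]},{"gripper":1,"offset":[0,47,-13],"rotation":[0,0,0]},{"gripper":1,"offset":[0,55,-18],"rotation":[0,0,0]},{"gripper":1,"offset":[0,62,-21],"rotation":[0,0,0]},{"gripper":1,"offset":[0,69,-25],"rotation":[0,0,0]}]';python3 - <<'E'
from station import ctrl;import cv2,numpy as np
L=[]
for n,(y,x) in (("scene",(140,190)),("top",(120,225))):
    im=ctrl.get_image(n)["image"][y:y+160,x:x+200,::-1]; L.append(cv2.resize(im,(400,320)))
cv2.imwrite("pics/a2.png",np.hstack(L))
E
```

```text
t: 4.2
tool_pos: [0.6005, 0.1796, 0.0921]
tool_rot: [3.139, 0.125, 0.002]
contact_force: [0.0, -0.3, -1.0]
opening: 0.0
grip_force: 0.4
```

View pics/a2.png

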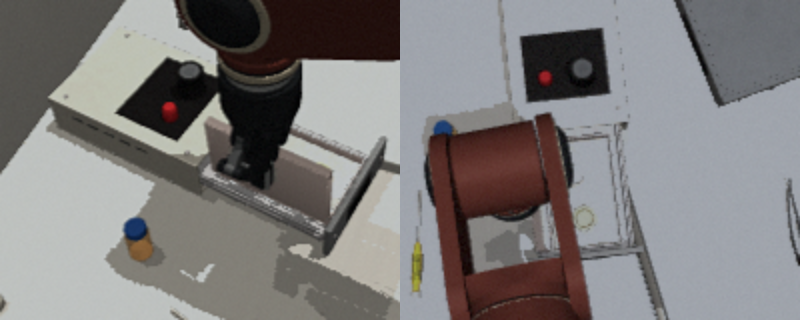

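The lid stands about upright with the fingertips on its outer face, and the drawer hasn't moved. Now I'll follow the lid over and down.

```bash
python3 -m handwheel '[{"gripper":1,"offset":[0,8,-5],"rotation":[0,0,0]},{"gripper":1,"offset":[0,16,-9],"rotation":[0,0,0]},{"gripper":1,"offset":[0,28,-13],"rotation":[0,0,0]},{"gripper":1,"offset":[0,40,-10],"rotation":[0,0,0]},{"gripper":1,"offset":[0,52,-2],"rotation":[0,0,0]},{"gripper":1,"offset":[0,65,9],"rotation":[0,0,0]},{"gripper":1,"offset":[0,75,22],"rotation":[0,0,0]},{"gripper":1,"offset":[0,78,32],"rotation":[0,0,0]}]'; python3 -m handwheel '[{"gripper":1,"offset":[0,0,3],"rotation":[0,0,0]},{"gripper":1,"offset":[0,0,6],"rotation":[0,0,0]},{"gripper":1,"offset":[0,0,9],"rotation":[0,0,0]},{"gripper":1,"offset":[0,0,11],"rotation":[0,0,0]},{"gripper":1,"offset":[0,0,12],"rotation":[0,0,0]},{"gripper":1,"offset":[0,0,12],"rotation":[0,0,0]},{"gripper":1,"offset":[0,0,12],"rotation":[0,0,0]},{"gripper":1,"offset":[0,0,12],"rotation":[0,0,0]}]'
```

```text
t: 5.3
tool_pos: [0.6057, 0.1015, 0.0578]
tool_rot: [3.139, 0.124, -0.002]
contact_force: [0.8, -2.0, 1.7]
opening: 0.0002
grip_force: 0.9
t: 6.3
tool_pos: [0.6063, 0.1028, 0.0477]
tool_rot: [-3.139, -0.125, -0.0]
contact_force: [-2.6, 0.8, 4.5]
opening: -0.0002
grip_force: 2.2
```

```bash
python3 -m handwheel '[{"gripper":1,"offset":[0,0,2],"rotation":[0,0,0]},{"gripper":1,"offset":[0,0,2],"rotation":[0,0,0]},{"gripper":1,"offset":[0,0,-15],"rotation":[0,0,0]},{"gripper":1,"offset":[0,0,-45],"rotation":[0,0,0]},{"gripper":1,"offset":[-30,0,-70],"rotation":[0,0,0]},{"gripper":1,"offset":[-75,0,-75],"rotation":[0,0,0]},{"gripper":1,"offset":[-110,3,-75],"rotation":[0,0,0]},{"gripper":1,"offset":[-124,3,-75],"rotation":[0,0,0]}]'
python3 - <<'E'
from station import ctrl;import cv2,numpy as np
L=[]
for n,(y,x) in (("scene",(140,190)),("top",(120,225))):
    im=ctrl.get_image(n)["image"];cv2.imwrite(f"pics/{n}3.png",im[:,:,::-1]); L.append(cv2.resize(im[y:y+160,x:x+200,::-1],(400,320)))
cv2.imwrite("pics/a3.png",np.hstack(L))
E
```

```text
t: 7.3
tool_pos: [0.4814, 0.0895, 0.1222]
tool_rot: [3.139, 0.125, 0.001]
contact_force: [0.6, 0.6, -0.5]
opening: -0.0
grip_force: 0.0
```

View pics/a3.png

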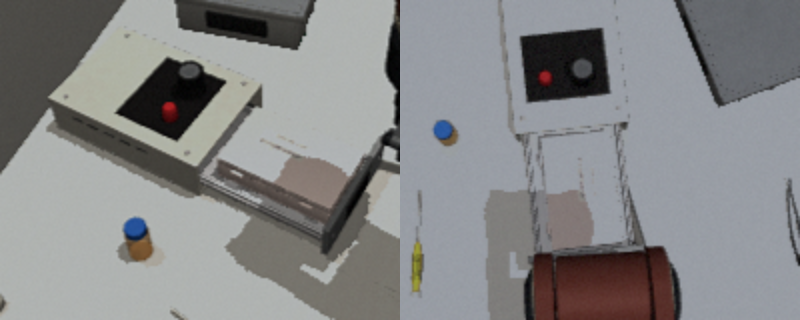

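The lid is flat and shut, and the drawer is still out at scene crop (350,190), with nothing else disturbed. Next I go down in front of the drawer and push.

```bash
python3 -m handwheel '[{"gripper":1,"offset":[0,-3,20],"rotation":[0,0,0]},{"gripper":1,"offset":[0,-6,55],"rotation":[0,0,0]},{"gripper":1,"offset":[0,-6,82],"rotation":[0,0,0]},{"gripper":1,"offset":[0,-6,91],"rotation":[0,0,0]},{"gripper":1,"offset":[8,-6,91],"rotation":[0,0,0]},{"gripper":1,"offset":[16,-6,91],"rotation":[0,0,0]},{"gripper":1,"offset":[24,-6,91],"rotation":[0,0,0]},{"gripper":1,"offset":[32,-6,91],"rotation":[0,0,0]}]'; python3 -m handwheel '[{"gripper":1,"offset":[10,0,0],"rotation":[0,0,0]},{"gripper":1,"offset":[24,0,0],"rotation":[0,0,0]},{"gripper":1,"offset":[40,0,0],"rotation":[0,0,0]},{"gripper":1,"offset":[56,0,0],"rotation":[0,0,0]},{"gripper":1,"offset":[72,0,0],"rotation":[0,0,0]},{"gripper":1,"offset":[88,0,0],"rotation":[0,0,0]},{"gripper":1,"offset":[102,0,0],"rotation":[0,0,0]},{"gripper":1,"offset":[110,0,0],"rotation":[0,0,0]}]'
```

```text
t: 8.4
tool_pos: [0.5156, 0.0983, 0.0322]
tool_rot: [-3.139, -0.125, -0.003]
contact_force: [0.0, 0.3, -0.7]
opening: -0.0002
grip_force: 0.0
t: 9.4
tool_pos: [0.6246, 0.1072, 0.031]
tool_rot: [-3.139, -0.125, 0.001]
contact_force: [-2.7, 1.2, 1.2]
opening: 0.0003
grip_force: 1.2
```

```bash
python3 -m handwheel '[{"gripper":1,"offset":[7,0,0],"rotation":[0,0,0]},{"gripper":1,"offset":[14,0,0],"rotation":[0,0,0]},{"gripper":1,"offset":[21,0,0],"rotation":[0,0,0]},{"gripper":1,"offset":[27,0,0],"rotation":[0,0,0]},{"gripper":1,"offset":[32,0,0],"rotation":[0,0,0]},{"gripper":1,"offset":[36,0,0],"rotation":[0,0,0]},{"gripper":1,"offset":[39,0,0],"rotation":[0,0,0]},{"gripper":1,"offset":[41,0,0],"rotation":[0,0,0]}]'; python3 -m handwheel '[{"gripper":1,"offset":[1,0,0],"rotation":[0,0,0]},{"gripper":1,"offset":[2,0,0],"rotation":[0,0,0]},{"gripper":1,"offset":[3,0,0],"rotation":[0,0,0]},{"gripper":1,"offset":[4,0,0],"rotation":[0,0,0]},{"gripper":1,"offset":[5,0,0],"rotation":[0,0,0]},{"gripper":1,"offset":[6,0,0],"rotation":[0,0,0]},{"gripper":1,"offset":[6,0,0],"rotation":[0,0,0]},{"gripper":1,"offset":[6,0,0],"rotation":[0,0,0]}]'
```

```text
t: 10.4
tool_pos: [0.6649, 0.1102, 0.0312]
tool_rot: [3.139, 0.125, -0.0]
contact_force: [-2.8, 2.3, -0.7]
opening: 0.0
grip_force: 1.1
t: 11.4
tool_pos: [0.6709, 0.1107, 0.0314]
tool_rot: [3.139, 0.125, 0.001]
contact_force: [-0.3, -0.3, -1.3]
opening: 0.0
grip_force: 0.7
```

```bash
python3 -m handwheel '[{"gripper":1,"offset":[1,0,0],"rotation":[0,0,0]},{"gripper":1,"offset":[1,0,0],"rotation":[0,0,0]},{"gripper":1,"offset":[2,0,0],"rotation":[0,0,0]},{"gripper":1,"offset":[2,0,0],"rotation":[0,0,0]},{"gripper":1,"offset":[3,0,0],"rotation":[0,0,0]},{"gripper":1,"offset":[3,0,0],"rotation":[0,0,0]},{"gripper":1,"offset":[4,0,0],"rotation":[0,0,0]},{"gripper":1,"offset":[4,0,0],"rotation":[0,0,0]}]'
```

```text
t: 12.4
tool_pos: [0.6749, 0.111, 0.0314]
tool_rot: [3.139, 0.125, 0.001]
contact_force: [-1.3, -0.2, -1.2]
opening: -0.0005
grip_force: 0.8
```

```bash
python3 -m handwheel '[{"gripper":1,"offset":[0.5,0,0],"rotation":[0,0,0]},{"gripper":1,"offset":[1,0,0],"rotation":[0,0,0]},{"gripper":1,"offset":[1.5,0,0],"rotation":[0,0,0]},{"gripper":1,"offset":[2,0,0],"rotation":[0,0,0]},{"gripper":1,"offset":[2.5,0,0],"rotation":[0,0,0]},{"gripper":1,"offset":[3,0,0],"rotation":[0,0,0]},{"gripper":1,"offset":[3.5,0,0],"rotation":[0,0,0]},{"gripper":1,"offset":[4,0,0],"rotation":[0,0,0]}]'
```

```text
t: 13.4
tool_pos: [0.6753, 0.1111, 0.0314]
tool_rot: [3.138, 0.126, -0.015]
contact_force: [-16.1, -2.6, 10.7]
opening: 0.0001
grip_force: 8.6
```

The TCP stopped at x = 0.675 and the force rose to 16 N, which is where the shut position should be. Backing away, then a check.

```bash
python3 -m handwheel '[{"gripper":1,"offset":[-3,0,0],"rotation":[0,0,0]},{"gripper":1,"offset":[-10,0,0],"rotation":[0,0,0]},{"gripper":1,"offset":[-30,0,0],"rotation":[0,0,0]},{"gripper":1,"offset":[-65,0,0],"rotation":[0,0,0]},{"gripper":1,"offset":[-110,0,-20],"rotation":[0,0,0]},{"gripper":1,"offset":[-150,0,-60],"rotation":[0,0,0]},{"gripper":1,"offset":[-185,0,-90],"rotation":[0,0,0]},{"gripper":1,"offset":[-200,0,-100],"rotation":[0,0,0]}]'
python3 - <<'E'
from station import ctrl;import cv2,numpy as np
L=[]
for n,(y,x) in (("scene",(140,190)),("top",(90,225))):
    im=ctrl.get_image(n)["image"];cv2.imwrite(f"pics/{n}4.png",im[:,:,::-1]); L.append(cv2.resize(im[y:y+160,x:x+200,::-1],(400,320)))
cv2.imwrite("pics/a4.png",np.hstack(L))
E
```

```text
t: 14.4
tool_pos: [0.4796, 0.0957, 0.134]
tool_rot: [-3.139, -0.126, -0.009]
contact_force: [1.0, -0.1, 0.3]
opening: 0.0001
grip_force: 0.0
```

View pics/a4.png

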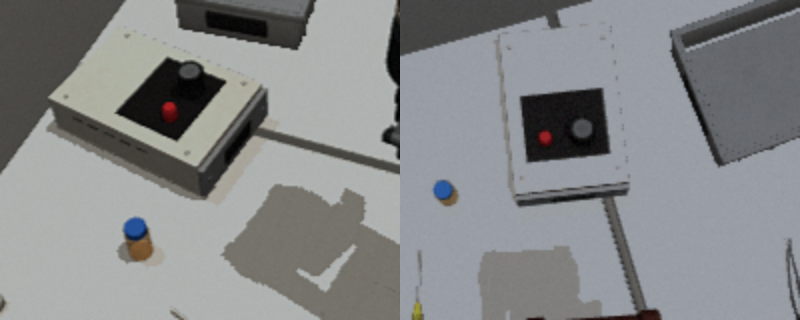

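The drawer front sits flush at scene crop (235,150). Loupe, caps, vial and driver are where they were, and the robot is clear.

```bash
python3 -c "
from station import ctrl
print(ctrl.finish_job())"
```

```text
the job is handed in; nothing more can be done
None
```

The lid was pushed shut first, then the drawer was pushed fully home and released; the last pictures show nothing else moved, and the job is handed in at about 14.5 s.

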